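# Lock the doser gate and take off the port cap

### The job

On the tea-dosing unit, first lock the gate: take the steel pin out of the wooden stand and put it down through the eye of the bracket on the unit's side until its collar sits on the bracket, and leave it there. Then open the inspection port: its quarter-turn cap may have a left-hand or a right-hand thread, so find out by feel which way it goes and turn it that way until it is free, then lift it off and finish while still holding the cap, level and at least 6 cm higher than it sat. Leave the tin, the jar and the carton alone.

Things in the scene. Friction and masses are not known exactly. Their poses are not given: they have to be found in the camera images.
- unit: Dosing unit, a low steel housing fixed to the table, 240 (x) by 180 (y) by 60 mm high; origin at the centre of its underside, z up. On its back half (+x) is a white gear block, centre x 70, y -20 mm, 80 by 130 mm, with a square steel feed mouth, its rim 115 mm above the table. The capped port is on the deck at x -50, y -20 mm; the pin bracket sticks out of the +y side.
- port (a point): Centre of the port, on the deck (60 mm up), on the cap's axis; axes as the unit's. Inside, ridges hold the cap's two lugs: shut, it cannot be pulled off (2 mm play). Its thread hand is hidden and varies. The wrong way the cap meets a hard stop after about 0.15 rad; the right way it turns easily without rising, and is free to lift straight off between about 1.0 and 1.6 rad of turn.
- cap_grip (a point): Centre of the grip bar on the black cap. The bar runs along this point's x: 50 mm long, 14 mm thick (y), 30 mm tall (z, up), on a disc 54 mm across whose top is 15 mm below this point; the cap's lower rim is 43 mm below it. Shut, this point is 44 mm above the port point and the bar lies along the unit's x within 0.05 rad. The cap is loose, about 120 g.
- eye (a point): Centre of the bracket's eye, on the top face of its upper plate, 58 mm above the table; axes as the unit's. Two steel plates, 50 (x) by 56 mm, 8 mm thick, each with a 12 mm round hole, one exactly above the other: their tops are 58 and 42 mm above the table. The pin's rod must pass down through both.
- pin_head (a point): Centre of the pin's square head, 14 by 14 by 34 mm tall, flat sides along this point's x and y, z up along the pin. Below it a round collar 22 mm across, 5 mm thick (underside 22 mm below this point), then the rod, 9 mm across, 55 mm long, foot tapered. About 90 g. It starts upright in a fixed wooden block, 60 mm cube with a 12 mm hole, collar resting on the block's top.
- pin_tip (a point): Foot of the pin's rod, on its axis, 77 mm below the middle of the head.
- jar_mid (a point): Middle of a small round jar, 48 mm across, 60 mm tall, standing on the table (bystander).
- tin_mid (a point): Middle of a round metal tin, 64 mm across, 90 mm tall, standing on the table (bystander).
- carton_mid (a point): Middle of a cardboard carton, 50 by 75 by 120 mm tall, standing on the table (bystander).
Mind the look-alikes: they are no part of the job. Of the things that look like the part that bears pin_head, the smaller one is meant.

How it is judged:
On the way, in this order (a step that is already met when the one before it is completed fails the run):
1. the pin is through both plates of the bracket, its collar down on it, while the cap is still on (horizontal distance between pin_tip and eye below 0.008 m and z of pin_tip in the frame of eye below -0.047 m and angle between pin_tip's own z axis and vertical below 0.2 rad and z of cap_grip in the frame of port below 0.052 m), for 0.2 s.
2. the cap, still on its port, has been turned more than 0.65 rad (37 degrees) from shut (angle between the x axis of cap_grip and the x axis of unit, either way round above 0.65 rad and z of cap_grip in the frame of port below 0.052 m), for 0.02 s.
At the end, for the whole second after the job is handed in: The pin's foot is within 8 mm of the eye's axis, its collar within 8 mm of the bracket, the pin upright within 0.2 rad. The cap is gripped by the fingers (over 1 N), its bar more than 50 mm higher than when shut, level within 0.35 rad, moving slower than 0.05 m/s and not touching the unit (horizontal distance between pin_tip and eye below 0.008 m and z of pin_tip in the frame of eye below -0.047 m and angle between pin_tip's own z axis and vertical below 0.2 rad and z of cap_grip in the frame of port above 0.094 m and angle between cap_grip's own z axis and vertical below 0.35 rad and contact force between cap and the fingers above 1 N and contact force between cap and unit below 0.1 N and linear speed of cap below 0.05 m/s); the arm keeps its last pose, push and grip.
It fails at once if tin pushed more than 30 mm away (distance of tin_mid from where it was at the start of the episode above 0.03 m).
It fails at once if carton pushed more than 30 mm away (distance of carton_mid from where it was at the start of the episode above 0.03 m).
It fails at once if jar pushed more than 30 mm away (distance of jar_mid from where it was at the start of the episode above 0.03 m).
It also fails if it takes over 61 s, if anything falls off the work surface, if the arm or the gripper's body presses on something with over 40 N, if the wrist force passes 120 N, or if a joint passes its speed limit or range.

### The arm

A 6-joint arm with a two-finger parallel gripper is mounted at the origin on the work surface. World frame = base frame: x ahead of the robot, y to its left, z up, the work surface at z = 0. Lengths are in m, angles in rad, forces in N, time in s.
With the tool pointing down it reaches from about 0.35 to 0.775 m from the base axis. Payload 5.5 kg.
Tool frame: the origin (TCP) lies at the very end of the fingers, on their centre line; the grasp point (between the pads) lies 19 mm behind it; z points along the fingers, y is the line along which they close (so a half turn about z gives the same grasp; the last joint's range is limited). The gripper opens to 85 mm and grips with 20 to 120 N. Pads are 22 mm wide; open, the fingers measure 114 mm over their backs; the gripper's body (76 mm by 85 mm) begins 54 mm behind the grasp point. The pads swing forward as they close: fully open they stand 13 mm farther back than shut.
Start: joints at [-1.318, 0.313, 0.046, 1.304, 0, 1.431], TCP at [0.22, -0.531, 0.198] pointing down, gripper open.
Joint ranges: [-2.76, 2.76], [-0.86, 1.69], [-1.03, 1.26], [-2.2, 2.34], [-1.47, 1.5], [-3.14, 3.14]. Speed limits (rad/s): [2.57, 2.57, 3.14, 3.14, 3.14, 3.14].

### API

Orientations are given as a unit quaternion [w, x, y, z].
In Python, from workcell import env, cams, ticket, spotter gives the robot as it stands.
- The arm moves only by the tool jog_arm, never from a script. Its argument "increments" is a list that holds one entry, the list of rows, each a list of 7 numbers: the shift along the tool's x, y, z in units of 0.25 m (1.0 is 0.25 m), then the turn, a rotation vector about the tool's x, y, z in units of 180 degrees (1.0 is 180 degrees), then the closure in counts, from 0 (fully open) to 255 (shut). A call has 1 to 20 rows; each row shifts and turns the commanded pose from where the row before left it, along the tool's axes as they then stand; what a row does not reach is not made up. A row lasts 1/10 s, in which the tool goes at most 50 mm and 8.59 degrees, less where a joint would pass 70% of its speed; a pose out of reach is approached as far as the arm can. A call with a number of a shift or a turn outside -1 to 1 is refused whole. A call with a gripper value outside its range is refused whole. The fingers move at their own pace and stop on an object; "force" is the grip in N (left out, the last holds). Time passes only in rows, so rows that do not move let the fingers close. It gives the time, the measured TCP pose, the force, the opening and the grip force at its end, in the units of the state.
- env.get_state(): the state, without advancing time (a new reading comes with each control period).
- cams.read_camera(name): name is "scene" or "side" or "wrist"; returns a dict with "pixels" (480x640x3 uint8, red, green, blue), "fx", "fy", "cx", "cy" (pixels), "xyz" and "attitude" of the camera in the world; the wrist camera has in their place "mount" (4x4, takes a point from camera to tool coordinates, whose origin is the TCP and whose axes are the flange's). Camera axes: x right, y down, z forward; pixel columns grow to the right and rows downward; lengths in m; the calibration is good to about 2 mm. A picture is of the moment at which its call begins: read the wrist's pose just before it. There is no depth.
- ticket.hand_in(): hands the job in; it is judged then, once.
Trained networks look in the newest picture that a camera, given by its name, has taken for a name from the list of things; names that differ only in an ending like _2 or _b are one class to them, and where a whole thing is asked for, a point or a joint stands for the part that bears it (a point fixed in the world has none). Each returns a list of dicts, best first, with "conf" (0 to 1); they miss things now and then, are a little off and sometimes report something else, mostly with a low value. They report only what shows in the picture. A call takes as long as a camera call. They do not tell look-alikes from the thing itself.
- spotter.find_in(target, camera): "uv" ([column, row] in pixels, amid what is visible of it).
- spotter.cut_out(target, camera): "region" (480x640 bool, what is visible of it) and "uv" ([column, row] in pixels, amid what is visible of it).
- spotter.landmark_of(target, camera): "uv" ([column, row] in pixels: a listed point, or the origin of a listed thing).
The state is a dict: "clock": time; "joint_pos": joint angles; "qvel": joint speeds; "tau": joint torques, N m; "tcp_pos": TCP position; "orientation": TCP orientation; "wrist_force": force on the tool from outside, world axes, zero at the start; "ft_torque": the same for the moment, N m; "finger_gap": finger opening in m; "grip_force": force on a finger pad.
Only numpy, scipy, OpenCV 4.12 (cv2) and the standard library are available. Lean on these libraries where they do the work, as an engineer would, in place of code of your own. Each camera call takes 0.05 s, during which the arm holds its last target. There are 200 camera calls.

## Working session

There is one attempt and no reset: what is moved stays moved. The work goes in short steps, Python scripts to look and compute and a tool call to move; the robot and the scene stay as the last step left them, time stands still between calls to the robot, and variables do not carry over. Pictures are saved under pics/ and viewed, at most 10 in all, crops included, and the job is handed in when it is done.

Besides the shell and the picture viewer there is one more tool, called in YAML: its name, and indented under it one key for each argument. jog_arm: Moves the arm, as the interface text tells. Shifts and turns lie within -1 to 1; 1 stands for 0.25 m of shift or 180 degrees of turn. Its arguments: {"type":"object","properties":{"increments":{"type":"array"},"force":{"type":"number"}},"required":["increments"]}

```bash
mkdir -p pics; ls; python3 - <<'E'
from workcell import env,cams,ticket,spotter
import cv2,numpy as np
s=env.get_state(); print(s)
ims=[]
for c in("scene","side"):
    r=cams.read_camera(c); print(c,{k:(np.round(v,4).tolist()) for k,v in r.items() if k!="pixels"})
    cv2.imwrite(f"pics/{c}0.png",r["pixels"][:,:,::-1])
    for t in("port","cap_grip","eye","pin_head","pin_tip","unit","jar_mid","tin_mid","carton_mid"):
        print(t,[(np.round(d["uv"]).tolist(),round(d["conf"],2)) for d in spotter.landmark_of(t,c)][:4])
E
```

```text
pics
{'clock': 0.0, 'joint_pos': array([-1.31760825e+00,  3.13984282e-01,  4.49325904e-02,  1.30356111e+00,
        1.46061664e-06,  1.43118058e+00]), 'qvel': array([-6.67290722e-05,  1.82400501e-03,  1.66593541e-03, -2.25302324e-04,
        7.64149946e-04,  1.31926994e-03]), 'tau': array([-2.20658990e-04, -4.80624032e+01,  2.98535728e+01,  1.92502735e-02,
       -1.00637803e-04,  8.71209558e-07]), 'tcp_pos': array([ 0.21993608, -0.53065144,  0.1973991 ]), 'orientation': array([-9.06814511e-04,  9.80774658e-01,  1.95141605e-01, -5.08184532e-05]), 'wrist_force': array([-0.12255526, -0.28500545,  0.20745393]), 'ft_torque': array([-0.02408324,  0.05128274, -0.01736752]), 'grip_force': 0.0, 'finger_gap': 0.08573218601371198}
scene {'fx': 618.0004, 'fy': 618.0004, 'cx': 313.4145, 'cy': 248.8686, 'xyz': [1.193, 0.8498, 1.0874], 'attitude': [-0.1245, 0.2689, 0.8731, -0.3872]}
port [([314.0, 236.0], 0.76)]
cap_grip [([315.0, 226.0], 0.87)]
eye [([342.0, 270.0], 0.77), ([309.0, 238.0], 0.5), ([420.0, 315.0], 0.18)]
pin_head [([442.0, 290.0], 0.96), ([418.0, 318.0], 0.63)]
pin_tip [([436.0, 322.0], 0.57)]
unit [([297.0, 270.0], 0.55)]
jar_mid [([239.0, 221.0], 0.7), ([312.0, 237.0], 0.48)]
tin_mid [([341.0, 368.0], 0.71), ([313.0, 225.0], 0.58)]
carton_mid [([269.0, 175.0], 0.56)]
side {'fx': 536.2604, 'fy': 536.2604, 'cx': 324.4297, 'cy': 234.6174, 'xyz': [-0.0116, 0.5987, 0.7582], 'attitude': [0.1532, -0.3322, 0.8347, -0.4116]}
port [([371.0, 238.0], 0.56)]
cap_grip [([371.0, 220.0], 0.61)]
eye [([321.0, 266.0], 0.93)]
pin_head [([466.0, 195.0], 0.58), ([244.0, 333.0], 0.55), ([283.0, 345.0], 0.55)]
pin_tip [([285.0, 388.0], 0.98), ([370.0, 221.0], 0.55)]
unit [([344.0, 253.0], 0.85)]
jar_mid [([387.0, 194.0], 0.63)]
tin_mid [([176.0, 285.0], 0.95)]
carton_mid [([466.0, 197.0], 0.75), ([369.0, 238.0], 0.21)]
```

View pics/scene0.png

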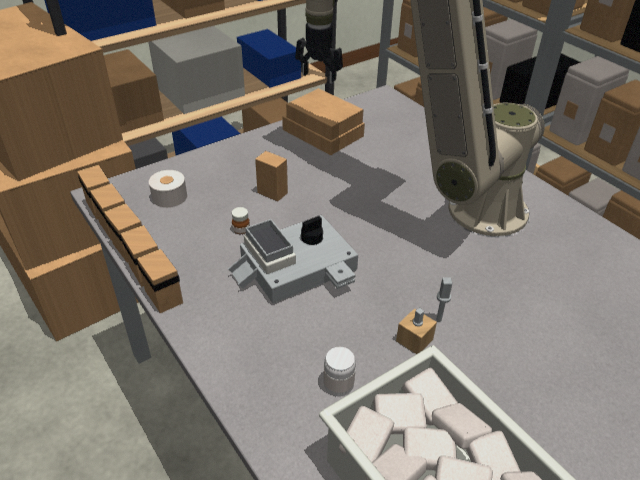

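View pics/side0.png

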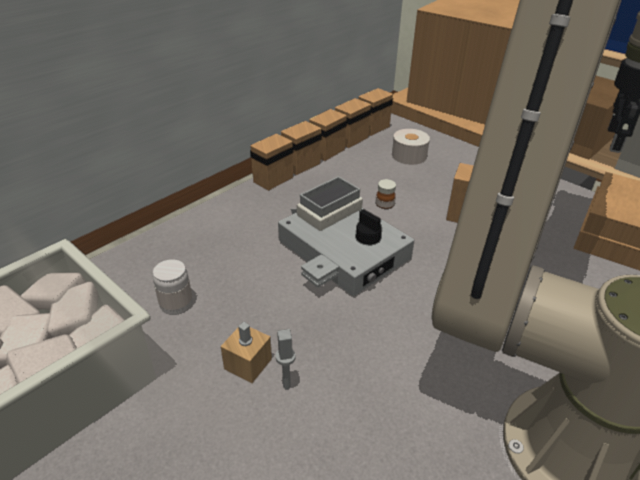

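```bash
cat > h.py <<'E'
from workcell import env,cams,ticket,spotter
import cv2,numpy as np
from scipy.spatial.transform import Rotation as R
rot=lambda q: R.from_quat(np.r_[q[1:],q[0]])
def cam(name):
    s=env.get_state(); r=cams.read_camera(name)
    if name=="wrist":
        T=np.eye(4); T[:3,:3]=rot(s["orientation"]).as_matrix(); T[:3,3]=s["tcp_pos"]
        M=T@np.array(r["mount"]); r["c"],r["A"]=M[:3,3],M[:3,:3]
    else: r["c"],r["A"]=np.array(r["xyz"]),rot(r["attitude"]).as_matrix()
    return r
def ray(r,uv): d=r["A"]@[(uv[0]-r["cx"])/r["fx"],(uv[1]-r["cy"])/r["fy"],1]; return r["c"],d/np.linalg.norm(d)
def atz(r,uv,z): c,d=ray(r,uv); return c+d*(z-c[2])/d[2]
def proj(r,p): q=r["A"].T@(np.array(p)-r["c"]); return np.array([r["cx"]+r["fx"]*q[0]/q[2],r["cy"]+r["fy"]*q[1]/q[2]])
def tri(obs):
    A=0;b=0
    for r,uv in obs:
        c,d=ray(r,uv); P=np.eye(3)-np.outer(d,d); A=A+P; b=b+P@c
    p=np.linalg.solve(A,b); return p,[np.round(proj(r,p)-uv,1).tolist() for r,uv in obs]
E
python3 - <<'E'
from h import *
a,b=cam("scene"),cam("side")
for n,u,v in [("port",(314,236),(371,238)),("cap",(315,226),(371,220)),("eye",(342,270),(321,266)),("unit",(297,270),(344,253)),("jar",(239,221),(387,194)),("tin",(341,368),(176,285)),("carton",(269,175),(466,197)),
 ("A",(442,290),(283,345)),("B",(418,318),(244,333)),("A2",(442,290),(244,333)),("B2",(418,318),(283,345))]:
    p,e=tri([(a,u),(b,v)]); print(n,p.round(4),e)
E
```

```text
port [ 0.5108 -0.1251  0.0606] [[-0.1, -0.2], [-0.2, 0.3]]
cap [ 0.5136 -0.1199  0.1042] [[-0.7, -1.9], [-1.3, 2.1]]
eye [0.5252 0.0138 0.0603] [[-0.2, -0.5], [-0.4, 0.6]]
unit [ 0.5731 -0.1121 -0.012 ] [[-0.5, -1.2], [-0.8, 1.3]]
jar [ 0.6194 -0.325   0.0247] [[-0.2, -0.7], [-0.4, 0.7]]
tin [0.6937 0.238  0.0499] [[-0.6, -1.0], [-0.8, 1.0]]
carton [ 0.4591 -0.4278  0.047 ] [[0.3, 1.0], [0.7, -1.1]]
A [0.4073 0.2263 0.1032] [[0.1, 0.1], [0.1, -0.1]]
B [0.4885 0.241  0.0775] [[-0.4, -0.7], [-0.6, 0.9]]
A2 [0.4438 0.2637 0.1449] [[2.6, 3.8], [3.7, -5.4]]
B2 [0.4507 0.1987 0.0285] [[-2.9, -4.8], [-4.4, 6.1]]
```

Small pin, the one meant: scene (418,318), side (244,333), sitting in the wooden block. Look-alike: scene (442,290), side (283,345), a taller pin standing free. The tin, jar, carton and unit are clear of both. I'll go over the unit first and look from there.

jog_arm:
  increments:
    - [[0,0,-0.18,0,0,0,0],[0.121,-0.083,-0.03,0,0,0,0],[0.121,-0.083,-0.03,0,0,0,0],[0.121,-0.083,-0.03,0,0,0,0],[0.121,-0.083,-0.03,0,0,0,0],[0.121,-0.083,-0.03,0,0,0,0],[0.121,-0.083,-0.03,0,0,0,0],[0.121,-0.083,-0.03,0,0,0,0],[0.121,-0.083,-0.03,0,0,0,0],[0.121,-0.083,-0.03,0,0,0,0],[0.121,-0.083,-0.03,0,0,0,0],[0.121,-0.083,-0.03,0,0,0,0],[0.121,-0.083,-0.03,0,0,0,0],[0.121,-0.083,-0.03,0,0,0,0],[0.121,-0.083,0,0,0,0,0],[0,0,0,0,0,0,0],[0,0,0,0,0,0,0]]

```text
clock: 2.8
tcp_pos: [0.5003, -0.1001, 0.3406]
orientation: [0.0, 0.981, 0.196, -0.0]
wrist_force: [0.9, -0.2, 0.0]
finger_gap: 0.0856
grip_force: 0.0
```

```bash
python3 - <<'E'
from h import *
r=cam("wrist"); s=env.get_state(); print(s["clock"],s["tcp_pos"],s["orientation"].round(3)); print(np.round(r["mount"],4),r["fx"])
cv2.imwrite("pics/w1.png",r["pixels"][:,:,::-1])
for t,z in(("port",.06),("cap_grip",.104),("eye",.058),("unit",0)):
    print(t,[(np.round(d["uv"]).tolist(),round(d["conf"],2),atz(r,d["uv"],z).round(4)) for d in spotter.landmark_of(t,"wrist")][:4])
E
```

```text
2.85 [ 0.4999447  -0.10081946  0.34063569] [ 0.     0.981  0.195 -0.   ]
[[ 9.000e-04 -9.511e-01 -3.090e-01  7.830e-02]
 [ 1.000e+00  1.100e-03 -5.000e-04  3.000e-04]
 [ 8.000e-04 -3.090e-01  9.511e-01 -1.754e-01]
 [ 0.000e+00  0.000e+00  0.000e+00  1.000e+00]] 364.10973923783666
port []
cap_grip [([341.0, 185.0], 0.84, array([ 0.5172, -0.1267,  0.104 ]))]
eye [([238.0, 125.0], 0.78, array([0.5294, 0.0112, 0.058 ]))]
unit [([336.0, 128.0], 0.8, array([ 0.5715, -0.1029,  0.    ]))]
```

View pics/w1.png

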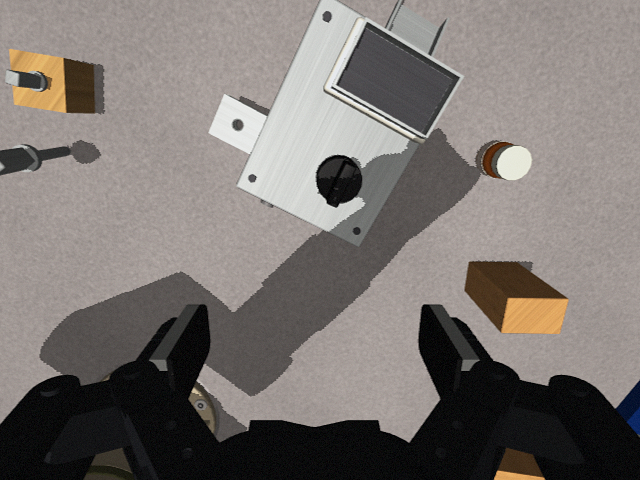

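The wrist view shows the unit with the eye hole at (238,125), the cap at (339,180), deck screws at (252,178), (327,16) and (357,231), and the stand at (40,80). I'll compute the unit yaw and the move to the stand.

```bash
python3 - <<'E'
from h import *
r=cam("wrist")
p=[atz(r,u,.06) for u in((252,178),(327,16),(357,231))]
for i in range(3):print(p[i].round(4))
d=p[1]-p[0];e=p[0]-p[2];print(np.degrees(np.arctan2(d[1],d[0])),np.degrees(np.arctan2(-e[0],e[1])),np.linalg.norm(d),np.linalg.norm(e))
print("eye",atz(r,(238,125),.058))
g=cv2.cvtColor(r["pixels"],cv2.COLOR_RGB2GRAY)
print("pin",atz(r,(13,77),.099))
T=rot(env.get_state()["orientation"]).as_matrix()
print((T.T@(np.array([.4885,.241,.23])-[.03*.924,.03*.383,0]-env.get_state()["tcp_pos"])/.25).round(3))
E
```

```text
[ 0.4765 -0.0275  0.06  ]
[ 0.6763 -0.0444  0.06  ]
[ 0.4635 -0.1779  0.06  ]
-4.837941815445124 -4.938632774262861 0.20055442228923392 0.15094202768374376
eye [0.52982982 0.00950435 0.058     ]
pin [0.48890964 0.23727841 0.099     ]
[ 0.361 -1.284  0.443]
```

jog_arm:
  increments:
    - [[0.036,-0.128,0.02,0,0,0,0],[0.036,-0.128,0.02,0,0,0,0],[0.036,-0.128,0.02,0,0,0,0],[0.036,-0.128,0.04,0,0,0,0],[0.036,-0.128,0.04,0,0,0,0],[0.036,-0.128,0.06,0,0,0,0],[0.036,-0.128,0.06,0,0,0,0],[0.036,-0.128,0.06,0,0,0,0],[0.036,-0.128,0.06,0,0,0,0],[0.036,-0.128,0.06,0,0,0,0],[0,0,0,0,0,0,0],[0,0,0,0,0,0,0]]

```text
clock: 4.3
tcp_pos: [0.4604, 0.2291, 0.2305]
orientation: [0.0, 0.981, 0.196, -0.001]
wrist_force: [-0.2, -0.0, 0.4]
finger_gap: 0.0853
grip_force: 0.0
```

```bash
python3 - <<'E'
from h import *
r=cam("wrist"); s=env.get_state(); print(s["clock"],s["tcp_pos"],s["orientation"].round(3))
im=r["pixels"][:,:,::-1].copy()
for t,z in(("pin_head",.082),("pin_tip",.01)):
    print(t,[(np.round(d["uv"]).tolist(),round(d["conf"],2),atz(r,d["uv"],z).round(4)) for d in spotter.landmark_of(t,"wrist")][:4])
cv2.imwrite("pics/w2full.png",im)
u=proj(r,(.489,.239,.09)).astype(int); print(u)
x0,y0=max(0,u[0]-100),max(0,u[1]-75); print(x0,y0)
cv2.imwrite("pics/w2.png",cv2.resize(im[y0:y0+150,x0:x0+200],None,fx=4,fy=4,interpolation=cv2.INTER_CUBIC))
E
```

```text
4.35 [0.4609554  0.22866573 0.23097662] [0.    0.981 0.195 0.   ]
pin_head [([392.0, 298.0], 0.65, array([0.4058, 0.1226, 0.082 ])), ([314.0, 177.0], 0.61, array([0.487 , 0.2398, 0.082 ]))]
pin_tip [([320.0, 255.0], 0.87, array([0.3955, 0.1948, 0.01  ]))]
[315 176]
215 101
```

View pics/w2.png

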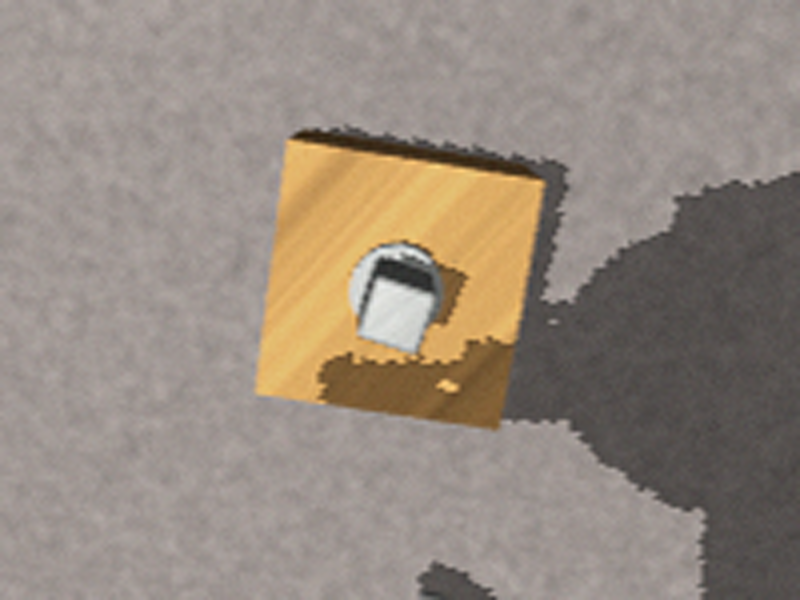

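Confirmed: the small pin sits in the wooden block. Its head-top corners in the crop are at about (375,277), (436,291), (419,353), (359,336); the collar is centred at about (396,290).

```bash
python3 - <<'E'
from h import *
r=cam("wrist"); s=env.get_state()
f=lambda x,y,z:atz(r,(215+x/4,101+y/4),z)
C=np.array([f(*q,.099) for q in((375,277),(436,291),(419,353),(359,336))]); print(C.round(4)); print("top",C.mean(0))
for i in range(4):
    d=C[(i+1)%4]-C[i]; print(np.degrees(np.arctan2(d[1],d[0]))%90,np.linalg.norm(d))
print("collar",f(396,287,.065)); B=np.mean([f(*q,.06) for q in((289,140),(544,181),(499,429),(257,393))],0);print("block",B)
x=rot(s["orientation"]).as_matrix()
print("toolx deg",np.degrees(np.arctan2(x[1,0],x[0,0])), "tool y",np.degrees(np.arctan2(x[1,1],x[0,1])))
E
```

```text
[[0.4939 0.2462 0.099 ]
 [0.4961 0.2332 0.099 ]
 [0.4826 0.2314 0.099 ]
 [0.4811 0.2446 0.099 ]]
top [0.48841453 0.2388672  0.099     ]
9.612415478998628 0.013156521809308297
7.516461077727513 0.013626322151871397
6.530368260523332 0.01327821613468147
6.946345423943479 0.012917271873302553
collar [0.48922282 0.23948966 0.065     ]
block [0.48822006 0.23875712 0.06      ]
toolx deg 22.398117970509947 tool y -67.60190836672145
```

jog_arm:
  increments:
    - [[0.118,0.003,0,0,0,0,0],[0,0,0.05,0,0,0.0417,0],[0,0,0.08,0,0,0.0417,0],[0,0,0.12,0,0,0,0],[0,0,0.12,0,0,0,0],[0,0,0.12,0,0,0,0],[0,0,0.1,0,0,0,0],[0,0,0.062,0,0,0,0],[0,0,0,0,0,0,0],[0,0,0,0,0,0,0]]
  force: 50

```text
clock: 5.5
tcp_pos: [0.4981, 0.1972, 0.0685]
orientation: [-0.019, 0.995, 0.102, -0.003]
wrist_force: [-0.6, 0.6, 1.2]
finger_gap: 0.0856
grip_force: 0.0
```

jog_arm:
  increments:
    - [[0,0,0,0,0,0,255],[0,0,0,0,0,0,255],[0,0,0,0,0,0,255],[0,0,0,0,0,0,255],[0,0,0,0,0,0,255],[0,0,0,0,0,0,255],[0,0,0,0,0,0,255],[0,0,0,0,0,0,255]]
  force: 50

```text
clock: 6.3
tcp_pos: [0.4974, 0.1979, 0.0678]
orientation: [-0.019, 0.995, 0.102, -0.003]
wrist_force: [0.4, -0.1, 0.2]
finger_gap: 0.0001
grip_force: 0.0
```

```bash
python3 - <<'E'
from h import *
r=cam("wrist"); s=env.get_state(); print(s["clock"],s["joint_pos"].round(3),s["tcp_pos"]);print(rot(s["orientation"]).as_matrix().round(3)); print(s["wrist_force"])
cv2.imwrite("pics/w3.png",r["pixels"][:,:,::-1])
E
```

```text
6.35 [ 0.204  0.312 -0.289  0.973  0.039  3.141] [0.4974325  0.19785213 0.0678248 ]
[[ 0.979  0.203 -0.01 ]
 [ 0.203 -0.978  0.038]
 [-0.002 -0.039 -0.999]]
[ 0.4206464  -0.83066363  0.92408682]
```

View pics/w3.png

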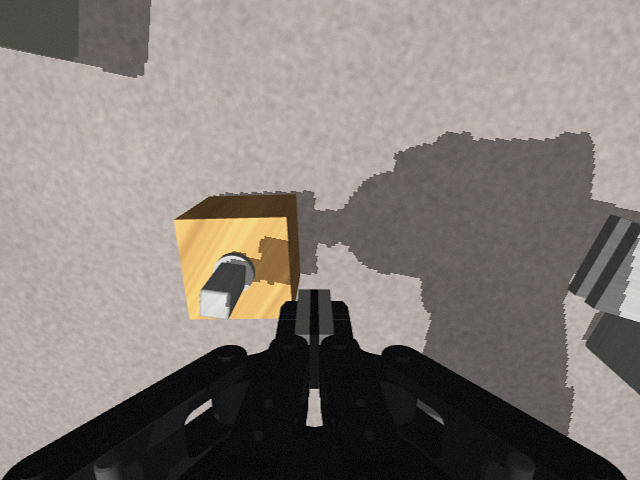

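The last joint hit its limit (3.14), so the pose drifted; the pin is still in its block at (235,265) and nothing was touched. I'll rise and make the half turn, which gives the same grasp and leaves joint room for the cap.

jog_arm:
  increments:
    - [[0,0,-0.12,0,0,-0.0475,0],[0,0,-0.12,0,0,-0.0475,0],[0,0,-0.12,0,0,-0.0475,0],[0,0,-0.12,0,0,-0.0475,0],[0,0,-0.12,0,0,-0.0475,0],[0,0,0,0,0,-0.0475,0],[0,0,0,0,0,-0.0475,0],[0,0,0,0,0,-0.0475,0],[0,0,0,0,0,-0.0475,0],[0,0,0,0,0,-0.0475,0],[0,0,0,0,0,-0.0475,0],[0,0,0,0,0,-0.0475,0],[0,0,0,0,0,-0.0475,0],[0,0,0,0,0,-0.0475,0],[0,0,0,0,0,-0.0475,0],[0,0,0,0,0,-0.0475,0],[0,0,0,0,0,-0.0475,0],[0,0,0,0,0,-0.0475,0],[0,0,0,0,0,-0.0475,0],[0,0,0,0,0,-0.0475,0]]

```text
clock: 8.35
tcp_pos: [0.4989, 0.1921, 0.2177]
orientation: [-0.005, -0.027, 0.999, 0.019]
wrist_force: [0.2, -0.8, -0.3]
finger_gap: 0.0854
grip_force: 0.0
```

```bash
cat >> h.py <<'E'
def todo(target,yaw_deg):
    """tool-axis shift (units) to target, done before the turn, then turn (units) to vertical/yaw; and joint 6 after"""
    s=env.get_state(); T=rot(s["orientation"])
    y=np.radians(yaw_deg); c,n=np.cos(y),np.sin(y)
    D=R.from_matrix([[c,n,0],[n,-c,0],[0,0,-1]])
    v=(T.inv()*D).as_rotvec()/np.pi
    d=np.array(target)-s["tcp_pos"]
    print("t",round(s["clock"],2),"tcp",s["tcp_pos"].round(4),"F",s["wrist_force"].round(1),"gap",s["finger_gap"],"j",s["joint_pos"].round(2))
    print("turn",v.round(4),"deg",(v*180).round(1),"shift before turn",(T.inv().apply(d)/.25).round(4),"shift after turn",(D.inv().apply(d)/.25).round(4))
E
python3 - <<'E'
from h import *
todo((.4886,.2392,.21),187.5)
E
```

```text
t 8.35 tcp [0.4989 0.1921 0.2177] F [ 0.2 -0.8 -0.3] gap 0.08541673588134664 j [ 0.19  0.23 -0.02  1.32  0.04  0.14]
turn [ 0.0123 -0.0021 -0.0245] deg [ 2.2 -0.4 -4.4] shift before turn [0.0308 0.1889 0.0383] shift after turn [0.0164 0.1921 0.0308]
```

jog_arm:
  increments:
    - [[0,0,0,0.0123,-0.0021,-0.0245,0],[0.016,0.192,0.03,0,0,0,0],[0,0,0,0,0,0,0],[0,0,0,0,0,0,0]]

```text
clock: 8.75
tcp_pos: [0.4885, 0.24, 0.2099]
orientation: [-0.0, -0.063, 0.998, -0.0]
wrist_force: [0.2, -0.5, -0.7]
finger_gap: 0.0857
grip_force: 0.0
```

```bash
python3 - <<'E'
from h import *
todo((.4886,.2392,.068),187.5)
r=cam("wrist"); print(proj(r,(.4886,.2392,.099)))
print([(np.round(d["uv"]).tolist(),round(d["conf"],2),atz(r,d["uv"],.082).round(4)) for d in spotter.landmark_of("pin_head","wrist")])
im=r["pixels"][:,:,::-1]
u=proj(r,(.4886,.2392,.09)).astype(int); x0,y0=u[0]-100,u[1]-75; print(x0,y0)
cv2.imwrite("pics/w4.png",cv2.resize(im[y0:y0+150,x0:x0+200],None,fx=4,fy=4,interpolation=cv2.INTER_CUBIC))
E
```

```text
t 8.75 tcp [0.4885 0.24   0.2099] F [ 0.2 -0.5 -0.7] gap 0.08565191171855227 j [ 0.31  0.25 -0.01  1.31 -0.    0.18]
turn [-0.0001 -0.0003 -0.0013] deg [-0.  -0.  -0.2] shift before turn [-5.000e-04 -3.000e-03  5.678e-01] shift after turn [-0.     -0.0032  0.5678]
[313.2383989 221.4261275]
[([316.0, 216.0], 0.88, array([0.4887, 0.2414, 0.082 ])), ([175.0, 60.0], 0.8, array([0.3808, 0.1202, 0.082 ]))]
213 143
```

View pics/w4.png

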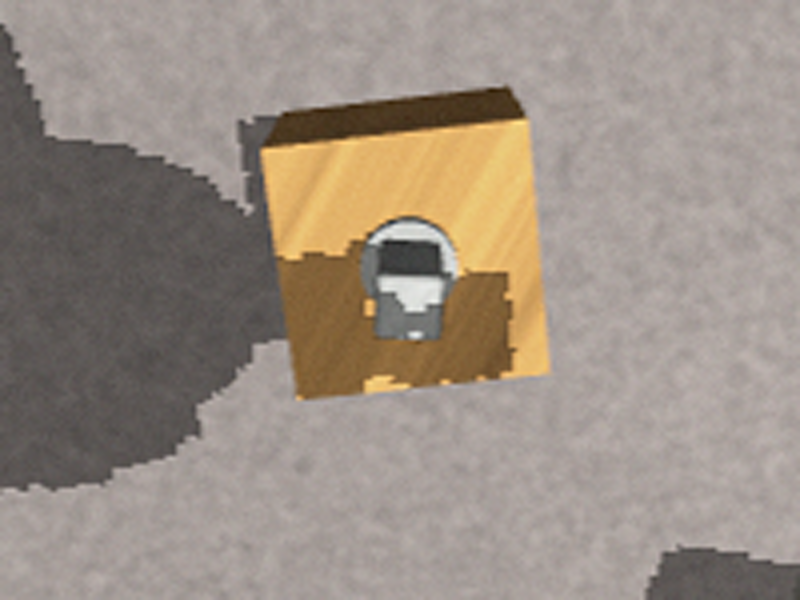

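The crop shows the pin in the block, aligned with the tool (head-top centre at crop (410,308), full image (315.5,220), within 1 mm of the prediction). Descending and gripping.

jog_arm:
  increments:
    - [[0,0,0.12,0,0,0,0],[0,0,0.12,0,0,0,0],[0,0,0.12,0,0,0,0],[0,0,0.12,0,0,0,0],[0,0,0.088,0,0,0,0],[0,0,0,0,0,0,0],[0,0,0,0,0,0,255],[0,0,0,0,0,0,255],[0,0,0,0,0,0,255],[0,0,0,0,0,0,255],[0,0,0,0,0,0,255],[0,0,0,0,0,0,255],[0,0,0,0,0,0,255],[0,0,0,0,0,0,255]]
  force: 60

```text
clock: 10.25
tcp_pos: [0.489, 0.2393, 0.0683]
orientation: [-0.0, -0.062, 0.998, 0.0]
wrist_force: [-0.6, -0.2, 0.1]
finger_gap: -0.0
grip_force: 0.0
```

```bash
python3 - <<'E'
from h import *
todo((.4886,.2392,.068),187.5)
r=cam("wrist"); im=r["pixels"][:,:,::-1]
a=cam("side"); b=cam("scene")
u=proj(a,(.4886,.2392,.09)).astype(int); v=proj(b,(.4886,.2392,.09)).astype(int)
f=lambda i,u: cv2.resize(i[u[1]-50:u[1]+50,u[0]-50:u[0]+50],(400,400))
w=np.hstack([cv2.resize(im,(0,0),fx=.625,fy=.625)[:300],f(a["pixels"][:,:,::-1],u)[50:350]])
cv2.imwrite("pics/w5.png",w)
E
```

```text
t 10.25 tcp [0.489  0.2393 0.0683] F [-0.6 -0.2  0.1] gap -2.3103425149677375e-07 j [ 0.31  0.33 -0.26  0.98  0.    0.18]
turn [ 0.     -0.0001 -0.0019] deg [ 0.  -0.  -0.3] shift before turn [ 0.0016 -0.0004  0.0011] shift after turn [ 0.0016 -0.0004  0.0011]
```

View pics/w5.png

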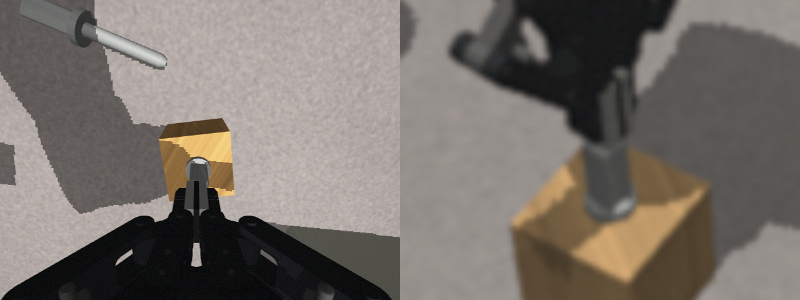

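```bash
python3 - <<'E'
from h import *
out=[]
t=env.get_state()["tcp_pos"]
for n in("side","scene","wrist"):
    a=cam(n); u=proj(a,(.4886,.2392,.085)).astype(int); h=33 if n!="wrist" else 60
    x0,y0=u[0]-h,u[1]-h
    k=400/(2*h)
    i=cv2.resize(np.ascontiguousarray(a["pixels"][y0:y0+2*h,x0:x0+2*h,::-1]),(400,400),interpolation=cv2.INTER_CUBIC)
    for p,c in((t,(0,0,255)),((.4886,.2392,.099),(0,255,0)),((.4886,.2392,.065),(255,0,0))):
        q=(proj(a,p)-[x0,y0])*k; cv2.drawMarker(i,tuple(int(x) for x in q),c,cv2.MARKER_CROSS,20,1)
    out.append(cv2.resize(i,(266,400)) if 0 else i); print(n,x0,y0,k)
w=np.vstack([np.hstack(out[:2]),np.hstack([out[2],out[2]*0])])
cv2.imwrite("pics/w6.png",cv2.resize(np.hstack(out),(800,267)) if 0 else cv2.resize(w,(600,600)))
E
```

```text
side 210 297 6.0606060606060606
scene 384 281 6.0606060606060606
wrist 254 232 3.3333333333333335
```

View pics/w6.png

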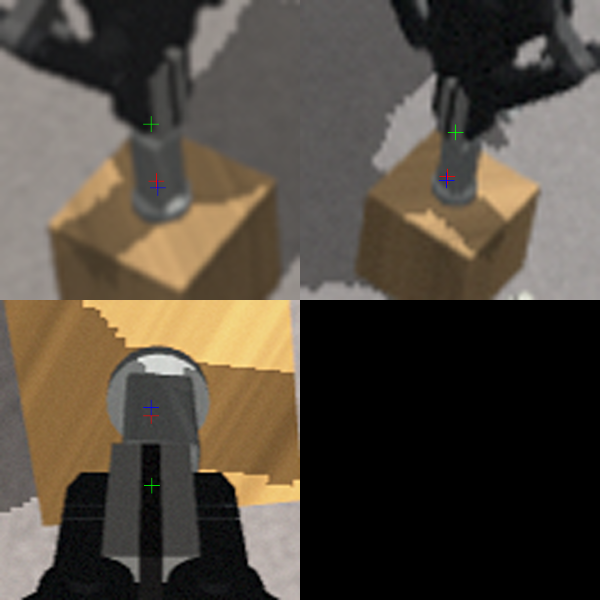

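```bash
python3 - <<'E'
from h import *
a,b,w=cam("side"),cam("scene"),cam("wrist"); k=.22
A=lambda x,y:(210+x*k,297+y*k); B=lambda x,y:(384+(x-300)*k,281+y*k); W=lambda x,y:(254+x*.4,232+(y-300)*.4)
for n,x,y,z in(("tip",(165,128),(452,118),(151,443)),("headtop",(155,130),(458,133),None),("collar",(161,200),(455,187),(157,395)),("blk corner",(181,291),(472,257),None)):
    print(n,tri([(a,A(*x)),(b,B(*y))]), tri([(a,A(*x)),(b,B(*y)),(w,W(*z))]) if z else "")
print([p["conf"] for p in spotter.landmark_of("pin_head","side")],[p["uv"] for p in spotter.landmark_of("pin_head","side")])
s=env.get_state();print(s["tau"].round(1),s["wrist_force"],s["ft_torque"].round(2))
E
```

```text
tip (array([0.48455317, 0.23411373, 0.09912521]), [[0.9, -1.2], [0.6, 0.9]]) (array([0.48296258, 0.23562195, 0.09914343]), [[0.8, -0.2], [1.6, 1.1], [-6.2, 5.0]])
headtop (array([0.48665522, 0.23906789, 0.09742766]), [[-0.0, 0.0], [-0.0, -0.0]]) 
collar (array([0.4854355 , 0.24141493, 0.06134761]), [[-0.3, 0.5], [-0.2, -0.4]]) (array([0.48605186, 0.24101492, 0.06143578]), [[-0.4, 0.1], [-0.6, -0.4], [1.5, -1.6]])
blk corner (array([0.47639907, 0.24770356, 0.01591905]), [[-2.2, 3.0], [-1.6, -2.3]]) 
[0.68, 0.59] [[243.6, 334.3], [348.9, 347.9]]
[  0.  -46.1  27.1   0.    0.   -0. ] [-0.36773756  0.21399751  0.3553974 ] [ 0.03 -0.01  0.03]
```

The three views agree: the shut fingertips end at about z 0.099, right on top of the pin head, about 31 mm short of the reported TCP at 0.068. So the fingertips really lie about 30 mm behind the reported TCP. I'll open, go 28 mm deeper (the open fingers pass outside the block) and close again.

jog_arm:
  increments:
    - [[0,0,0,0,0,0,0],[0,0,0,0,0,0,0],[0,0,0,0,0,0,0],[0,0,0,0,0,0,0],[0,0,0,0,0,0,0],[0,0,0,0,0,0,0],[0,0,0.04,0,0,0,0],[0,0,0.04,0,0,0,0],[0,0,0.033,0,0,0,0],[0,0,0,0,0,0,0]]

```text
clock: 11.8
tcp_pos: [0.4875, 0.2388, 0.038]
orientation: [-0.002, -0.062, 0.998, -0.0]
wrist_force: [0.0, -0.5, 0.1]
finger_gap: 0.0854
grip_force: 0.0
```

jog_arm:
  increments:
    - [[0,0,0,0,0,0,255],[0,0,0,0,0,0,255],[0,0,0,0,0,0,255],[0,0,0,0,0,0,255],[0,0,0,0,0,0,255],[0,0,0,0,0,0,255],[0,0,0,0,0,0,255],[0,0,0,0,0,0,255]]
  force: 60

```text
clock: 12.6
tcp_pos: [0.4893, 0.2394, 0.0404]
orientation: [0.0, -0.062, 0.998, 0.0]
wrist_force: [-0.6, -0.1, 3.9]
finger_gap: 0.0131
grip_force: 58.7
```

Gripped (gap 13 mm, 59 N). I'll lift, then move beside the eye to measure it from close by.

jog_arm:
  increments:
    - [[0,0,-0.08,0,0,0,255],[0,0,-0.08,0,0,0,255],[0,0,-0.12,0,0,0,255],[0,0,-0.12,0,0,0,255],[-0.02,-0.095,0,0,0,0,255],[-0.02,-0.095,0,0,0,0,255],[-0.02,-0.095,0,0,0,0,255],[-0.02,-0.095,0,0,0,0,255],[-0.02,-0.095,0,0,0,0,255],[-0.02,-0.095,0,0,0,0,255],[-0.02,-0.095,0,0,0,0,255],[-0.02,-0.095,0,0,0,0,255],[-0.02,-0.095,0,0,0,0,255],[-0.02,-0.095,0,0,0,0,255],[0,0,0,0,0,0,255],[0,0,0,0,0,0,255]]

```text
clock: 14.2
tcp_pos: [0.5678, 0.0095, 0.1394]
orientation: [-0.001, -0.062, 0.998, 0.0]
wrist_force: [-0.1, 1.2, -1.3]
finger_gap: 0.013
grip_force: 59.0
```

```bash
python3 - <<'E'
from h import *
todo((.53,.01,.12),187.5)
E=np.array((.53,.01,.058)); obs=[]; h=30
for n in("wrist","side","scene"):
    r=cam(n); u=proj(r,E); print(n,u.round(1))
    L=[d for d in spotter.landmark_of("eye",n)]; print([(d["uv"],round(d["conf"],2),atz(r,d["uv"],.058).round(4)) for d in L][:3])
    g=cv2.cvtColor(r["pixels"],cv2.COLOR_RGB2GRAY); k=h if n=="wrist" else 12; x0,y0=int(u[0])-k,int(u[1])-k
    c=g[y0:y0+2*k,x0:x0+2*k]
    if n=="wrist":
        _,t=cv2.threshold(c,0,255,cv2.THRESH_BINARY_INV|cv2.THRESH_OTSU)
        N,l,st,ce=cv2.connectedComponentsWithStats(t)
        for i in range(1,N):
            if st[i,4]>30: print(st[i],ce[i]+[x0,y0],atz(r,ce[i]+[x0,y0],.058).round(4))
        cv2.imwrite("pics/w7full.png",r["pixels"][:,:,::-1])
    cv2.imwrite(f"pics/eye_{n}.png",cv2.resize(c,(400,400),interpolation=cv2.INTER_CUBIC))
    obs.append((r,L[0]["uv"])) if L else 0
print(tri(obs))
E
```

```text
t 14.2 tcp [0.5678 0.0095 0.1394] F [-0.1  1.2 -1.3] gap 0.01297509918589352 j [-0.12  0.32 -0.08  1.16  0.   -0.25]
turn [ 0.0002 -0.0004 -0.0024] deg [ 0.  -0.1 -0.4] shift before turn [0.1498 0.0205 0.0777] shift after turn [0.1498 0.0217 0.0774]
wrist [321.5 181.7]
[([322.9, 180.5], 0.82, array([0.5291, 0.0109, 0.058 ]))]
[ 24  22  20  18 273] [324.74725275 181.36630037] [0.5295 0.0123 0.058 ]
side [320.2 265.4]
[([319.2, 263.5], 0.75, array([0.5354, 0.0072, 0.058 ])), ([306.8, 239.1], 0.41, array([ 0.6077, -0.0315,  0.058 ])), ([385.9, 197.6], 0.39, array([ 0.5844, -0.2722,  0.058 ]))]
scene [339.2 270.1]
[([342.8, 272.3], 0.59, array([0.5274, 0.0211, 0.058 ]))]
(array([0.52875116, 0.01436155, 0.06028408]), [[5.0, 0.7], [-0.0, 2.4], [-2.1, -2.1]])
```

jog_arm:
  increments:
    - [[0.075,0.012,0,0,0,0,255],[0.075,0.012,0.05,0,0,0,255],[0,0,0.1,0,0,0,255],[0,0,0,0,0,0,255],[0,0,0,0,0,0,255]]

```text
clock: 15.0
tcp_pos: [0.53, 0.0115, 0.1027]
orientation: [-0.0, -0.063, 0.998, 0.0]
wrist_force: [0.3, -0.1, -0.4]
finger_gap: 0.0128
grip_force: 59.0
```

```bash
python3 - <<'E'
from h import *
todo((.53,.0108,.102),187.5); t=env.get_state()["tcp_pos"]
out=[]
for n,h in(("wrist",50),("side",28),("scene",28)):
    r=cam(n); u=proj(r,(.53,.0108,.065)).astype(int); x0,y0=u[0]-h,u[1]-h
    k=400/(2*h); i=cv2.resize(np.ascontiguousarray(r["pixels"][y0:y0+2*h,x0:x0+2*h,::-1]),(400,400),interpolation=cv2.INTER_CUBIC)
    q=(proj(r,(.5297,.0108,.058))-[x0,y0])*k; cv2.drawMarker(i,tuple(int(x) for x in q),(0,0,255),cv2.MARKER_CROSS,14,1)
    q=(proj(r,(t[0],t[1],t[2]-.035))-[x0,y0])*k; cv2.drawMarker(i,tuple(int(x) for x in q),(0,255,0),cv2.MARKER_CROSS,14,1)
    out.append(i); print(n,x0,y0,k)
cv2.imwrite("pics/w8.png",np.vstack([np.hstack(out[1:]),np.hstack([out[0],out[0]*0])])[:,:][:800:1])
i=cv2.imread("pics/w8.png"); cv2.imwrite("pics/w8.png",cv2.resize(i,(600,600)))
E
```

```text
t 15.0 tcp [0.53   0.0115 0.1027] F [ 0.3 -0.1 -0.4] gap 0.012846604284038266 j [-0.13  0.28 -0.24  1.05  0.   -0.26]
turn [ 0.0001 -0.0002 -0.0018] deg [ 0.  -0.  -0.3] shift before turn [ 0.0005 -0.0027  0.0029] shift after turn [ 0.0005 -0.0027  0.0029]
wrist 263 202 4.0
side 291 234 7.142857142857143
scene 311 240 7.142857142857143
```

View pics/w8.png

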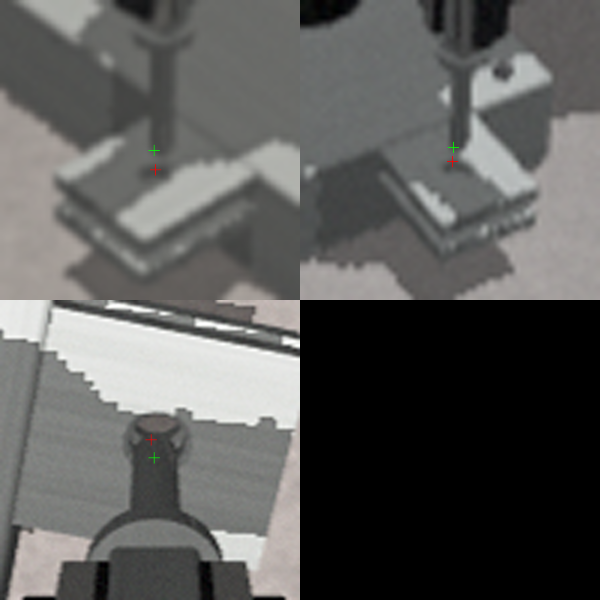

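The crops show the rod foot right over the hole in all three views (wrist: hole centre at x 156, rod at x 156). Lowering slowly.

jog_arm:
  increments:
    - [[0,0,0.012,0,0,0,255],[0,0,0.012,0,0,0,255],[0,0,0.012,0,0,0,255],[0,0,0.012,0,0,0,255],[0,0,0.012,0,0,0,255],[0,0,0.012,0,0,0,255],[0,0,0,0,0,0,255]]

```text
clock: 15.85
tcp_pos: [0.5307, 0.0113, 0.0842]
orientation: [0.0, -0.062, 0.998, 0.0]
wrist_force: [2.6, 0.4, -2.2]
finger_gap: 0.0126
grip_force: 58.8
```

jog_arm:
  increments:
    - [[-0.002,0,0.014,0,0,0,255],[0,0,0.014,0,0,0,255],[0,0,0.014,0,0,0,255],[0,0,0.014,0,0,0,255],[0,0,0.014,0,0,0,255],[0,0,0.014,0,0,0,255],[0,0,0,0,0,0,255]]

```text
clock: 16.55
tcp_pos: [0.5307, 0.0113, 0.0629]
orientation: [-0.0, -0.062, 0.998, 0.0]
wrist_force: [3.2, 2.4, -2.4]
finger_gap: 0.0126
grip_force: 58.8
```

jog_arm:
  increments:
    - [[-0.001,0.001,0.014,0,0,0,255],[0,0,0.014,0,0,0,255],[0,0,0.014,0,0,0,255],[0,0,0.014,0,0,0,255],[0,0,0.014,0,0,0,255],[0,0,0.014,0,0,0,255],[0,0,0.008,0,0,0,255],[0,0,0,0,0,0,255]]

```text
clock: 17.35
tcp_pos: [0.5308, 0.0115, 0.0401]
orientation: [-0.0, -0.062, 0.998, 0.0]
wrist_force: [2.4, -0.1, -1.6]
finger_gap: 0.0128
grip_force: 58.9
```

jog_arm:
  increments:
    - [[0,0,0.006,0,0,0,255],[0,0,0.004,0,0,0,255],[0,0,0,0,0,0,255]]

```text
clock: 17.65
tcp_pos: [0.531, 0.0114, 0.0384]
orientation: [0.0, -0.062, 0.998, -0.0]
wrist_force: [0.9, 1.7, 2.9]
finger_gap: 0.0126
grip_force: 59.6
```

Collar contact at the expected height. Release, rise and turn to the cap's yaw.

jog_arm:
  increments:
    - [[0,0,0,0,0,0,0],[0,0,0,0,0,0,0],[0,0,0,0,0,0,0],[0,0,0,0,0,0,0],[0,0,0,0,0,0,0],[0,0,0,0,0,0,0],[0,0,-0.08,0,0,0,0],[0,0,-0.16,0,0,0,0],[0,0,-0.16,0,0,0,0],[0,0,-0.16,0,0,0.0345,0],[0,0,-0.16,0,0,0.0345,0],[0,0,0,0,0,0,0]]

```text
clock: 18.85
tcp_pos: [0.5342, 0.0111, 0.2241]
orientation: [0.005, 0.047, 0.999, -0.0]
wrist_force: [0.7, 0.6, 0.9]
finger_gap: 0.0856
grip_force: 0.0
```

```bash
python3 - <<'E'
from h import *
todo((.5188,-.1255,.2),175.1)
a,b,w=cam("side"),cam("scene"),cam("wrist")
for t in("pin_head","cap_grip"):
  for n,r in(("side",a),("scene",b),("wrist",w)):
    print(t,n,[(np.round(d["uv"]).tolist(),round(d["conf"],2)) for d in spotter.landmark_of(t,n)][:3],"expected",proj(r,(.5308,.0114,.080) if t=="pin_head" else (.5188,-.1255,.104)).round())
cv2.imwrite("pics/w9.png",w["pixels"][:,:,::-1])
E
```

```text
t 18.85 tcp [0.5342 0.0111 0.2241] F [0.7 0.6 0.9] gap 0.0856097876945152 j [-0.13  0.22 -0.02  1.32 -0.   -0.04]
turn [-0.0001  0.0033 -0.0027] deg [-0.   0.6 -0.5] shift before turn [ 0.011  -0.5496  0.0967] shift after turn [ 0.0147 -0.5495  0.0966]
pin_head side [([348.0, 350.0], 0.84), ([322.0, 259.0], 0.59)] expected [320. 257.]
pin_head scene [([410.0, 282.0], 0.93), ([339.0, 265.0], 0.68)] expected [340. 264.]
pin_head wrist [([315.0, 212.0], 0.78), ([387.0, 23.0], 0.61), ([152.0, 224.0], 0.28)] expected [314. 211.]
cap_grip side [([372.0, 221.0], 0.97)] expected [369. 220.]
cap_grip scene [([316.0, 223.0], 0.74)] expected [311. 224.]
cap_grip wrist [([151.0, 218.0], 0.82)] expected [148. 219.]
```

The pin stays in the bracket as expected in all views. On to the cap.

jog_arm:
  increments:
    - [[0,0,0,0,0.0033,-0.0027,0],[0.003,-0.11,0,0,0,0,0],[0.003,-0.11,0,0,0,0,0],[0.003,-0.11,0,0,0,0,0],[0.003,-0.11,0.04,0,0,0,0],[0.003,-0.11,0.05,0,0,0,0],[0,0,0,0,0,0,0],[0,0,0,0,0,0,0]]

```text
clock: 20.1
tcp_pos: [0.5151, -0.1255, 0.195]
orientation: [-0.006, 0.042, 0.999, 0.001]
wrist_force: [-0.5, -0.9, -0.4]
finger_gap: 0.085
grip_force: 0.0
```

```bash
python3 - <<'E'
from h import *
todo((.5188,-.1255,.2),175.1)
w=cam("wrist"); P=(.5188,-.1255,.104)
print([(np.round(d["uv"]).tolist(),round(d["conf"],2),atz(w,d["uv"],.104).round(4)) for d in spotter.landmark_of("cap_grip","wrist")][:3],proj(w,P).round())
u=proj(w,P).astype(int); x0,y0=u[0]-80,u[1]-80; print(x0,y0)
i=cv2.resize(np.ascontiguousarray(w["pixels"][y0:y0+160,x0:x0+160,::-1]),(560,560),interpolation=cv2.INTER_CUBIC)
i=cv2.convertScaleAbs(i,alpha=2.0)
for a in(-.025,.025):
  for b in(-.007,.007):
    y=np.radians(-4.9); p=(P[0]+a*np.cos(y)-b*np.sin(y),P[1]+a*np.sin(y)+b*np.cos(y),.119)
    q=(proj(w,p)-[x0,y0])*3.5; cv2.drawMarker(i,tuple(int(v) for v in q),(0,255,0),cv2.MARKER_CROSS,12,1)
cv2.imwrite("pics/w10.png",i)
E
```

```text
t 20.1 tcp [ 0.5151 -0.1255  0.195 ] F [-0.5 -0.9 -0.4] gap 0.0849910803183573 j [-0.39  0.24 -0.06  1.28 -0.   -0.3 ]
turn [ 0.0003 -0.0038  0.0002] deg [ 0.1 -0.7  0. ] shift before turn [-0.0144  0.0013 -0.02  ] shift after turn [-0.0146  0.0013 -0.0199]
[([318.0, 234.0], 0.76, array([ 0.5188, -0.1231,  0.104 ]))] [315. 234.]
234 154
```

View pics/w10.png

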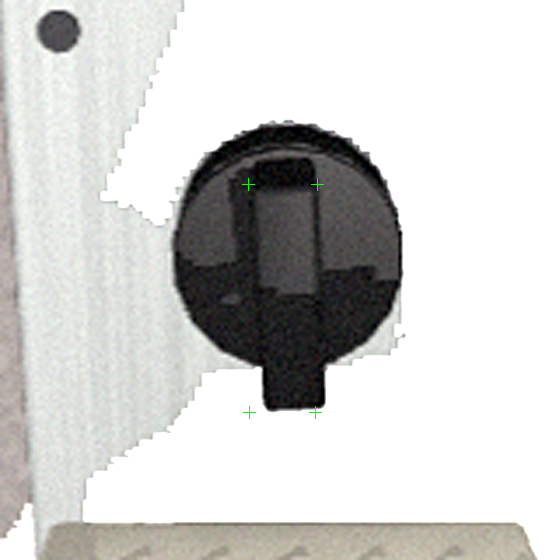

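The crop shows the bar from (285,190) to (295,408), about 2.6° off my marks and within 1 mm. I'll correct and go down to grip.

jog_arm:
  increments:
    - [[-0.0145,0.002,0,0,-0.0038,-0.0145,0],[0,0,0.12,0,0,0,0],[0,0,0.12,0,0,0,0],[0,0,0.12,0,0,0,0],[0,0,0.1,0,0,0,0],[0,0,0.054,0,0,0,0],[0,0,0,0,0,0,0],[0,0,0,0,0,0,0]]

```text
clock: 21.0
tcp_pos: [0.5199, -0.1243, 0.0677]
orientation: [0.001, 0.018, 1.0, 0.0]
wrist_force: [0.6, -0.2, -0.0]
finger_gap: 0.0856
grip_force: 0.0
```

jog_arm:
  increments:
    - [[0,0,0,0,0,0,255],[0,0,0,0,0,0,255],[0,0,0,0,0,0,255],[0,0,0,0,0,0,255],[0,0,0,0,0,0,255],[0,0,0,0,0,0,255],[0,0,0,0,0,0,255],[0,0,0,0,0,0,255]]
  force: 80

```text
clock: 21.8
tcp_pos: [0.5197, -0.1251, 0.0674]
orientation: [0.001, 0.019, 1.0, -0.0]
wrist_force: [-0.1, 0.1, 5.6]
finger_gap: 0.0121
grip_force: 79.1
```

```bash
python3 - <<'E'
from h import *
todo((.5188,-.1255,.066),177.7); s=env.get_state(); print(s["ft_torque"],s["grip_force"])
E
```

```text
t 21.8 tcp [ 0.5197 -0.1251  0.0674] F [-0.1  0.1  5.6] gap 0.012125700585017047 j [-0.39  0.31 -0.29  0.97  0.   -0.35]
turn [0.     0.0007 0.0006] deg [0.  0.1 0.1] shift before turn [ 0.0034 -0.0016  0.0058] shift after turn [ 0.0034 -0.0016  0.0058]
[0.03901144 0.05824905 0.06851226] 79.07901406288147
```

jog_arm:
  increments:
    - [[0,0,-0.003,0,0,0.014,255],[0,0,0,0,0,0.014,255],[0,0,0,0,0,0.014,255],[0,0,0,0,0,0.014,255],[0,0,0,0,0,0,255]]

```text
clock: 22.3
tcp_pos: [0.5194, -0.125, 0.0675]
orientation: [0.001, 0.107, 0.994, 0.0]
wrist_force: [0.7, -0.7, 0.7]
finger_gap: 0.0119
grip_force: 78.7
```

```bash
python3 - <<'E'
from h import *
todo((.5197,-.1251,.067),177.7); s=env.get_state(); print(s["ft_torque"],s["grip_force"])
E
```

```text
t 22.3 tcp [ 0.5194 -0.125   0.0675] F [ 0.7 -0.7  0.7] gap 0.011890987959449723 j [-0.39  0.31 -0.29  0.97  0.   -0.17]
turn [ 0.0001  0.0004 -0.0554] deg [  0.    0.1 -10. ] shift before turn [-0.0014  0.0001  0.002 ] shift after turn [-0.0014 -0.0002  0.002 ]
[-0.06624239 -0.1234961  -0.00741138] 78.668954372406
```

jog_arm:
  increments:
    - [[0,0,0,0,0,0.016,255],[0,0,0,0,0,0.016,255],[0,0,0,0,0,0,255]]

```text
clock: 22.6
tcp_pos: [0.5191, -0.1249, 0.0675]
orientation: [0.0, 0.155, 0.988, 0.0]
wrist_force: [0.7, -0.8, 0.1]
finger_gap: 0.0121
grip_force: 81.8
```

```bash
python3 - <<'E'
from h import *
todo((.5197,-.1251,.067),177.7); s=env.get_state(); print(s["ft_torque"],s["tau"][5],s["grip_force"])
E
```

```text
t 22.6 tcp [ 0.5191 -0.1249  0.0675] F [ 0.7 -0.8  0.1] gap 0.01207098571191737 j [-0.39  0.31 -0.29  0.97  0.   -0.08]
turn [ 0.      0.0003 -0.0863] deg [  0.    0.  -15.5] shift before turn [-0.0024 -0.      0.002 ] shift after turn [-0.0024 -0.0007  0.002 ]
[-0.25244252  0.05354141  1.35453227] 1.6960535198450089 81.82559631066397
```

Torque jumped to 1.35 N m about 11–15° in: that is the hard stop. Trying the other way.

jog_arm:
  increments:
    - [[0,0,0,0,0,-0.03,255],[0,0,0,0,0,-0.03,255],[0,0,0,0,0,-0.03,255],[0,0,0,0,0,-0.03,255],[0,0,0,0,0,-0.03,255],[0,0,0,0,0,-0.03,255],[0,0,0,0,0,-0.03,255],[0,0,0,0,0,0,255]]

```text
clock: 23.4
tcp_pos: [0.5189, -0.125, 0.0675]
orientation: [0.0, -0.172, 0.985, 0.0]
wrist_force: [-0.6, -0.8, -0.2]
finger_gap: 0.0121
grip_force: 78.7
```

```bash
python3 - <<'E'
from h import *
todo((.5197,-.1251,.067),177.7); s=env.get_state(); print(s["ft_torque"],s["tau"][5],s["grip_force"])
E
```

```text
t 23.4 tcp [ 0.5189 -0.125   0.0675] F [-0.6 -0.8 -0.2] gap 0.012066884349293509 j [-0.39  0.31 -0.29  0.97  0.   -0.73]
turn [1.000e-04 2.000e-04 1.229e-01] deg [ 0.   0.  22.1] shift before turn [-0.0027 -0.0013  0.002 ] shift after turn [-0.003  -0.0002  0.002 ]
[-0.0763446   0.12532344  0.00766665] -0.6584714725613594 78.71667623519897
```

This way it is free, so I'll carry on to about 1.3 rad.

jog_arm:
  increments:
    - [[0,0,0,0,0,-0.033,255],[0,0,0,0,0,-0.033,255],[0,0,0,0,0,-0.033,255],[0,0,0,0,0,-0.033,255],[0,0,0,0,0,-0.033,255],[0,0,0,0,0,-0.033,255],[0,0,0,0,0,-0.033,255],[0,0,0,0,0,-0.033,255],[0,0,0,0,0,0,255],[0,0,0,0,0,0,255]]

```text
clock: 24.4
tcp_pos: [0.5192, -0.1249, 0.0675]
orientation: [0.001, -0.553, 0.833, -0.0]
wrist_force: [0.3, -1.0, -1.1]
finger_gap: 0.0119
grip_force: 78.6
```

```bash
python3 - <<'E'
from h import *
todo((.5197,-.1251,.067),177.7); s=env.get_state(); print(s["ft_torque"],s["tau"][5],s["grip_force"])
E
```

```text
t 24.4 tcp [ 0.5192 -0.1249  0.0675] F [ 0.3 -1.  -1.1] gap 0.011881981102462016 j [-0.39  0.31 -0.29  0.97  0.   -1.56]
turn [-0.      0.0004  0.3856] deg [-0.   0.1 69.4] shift before turn [-0.0001 -0.0023  0.0021] shift after turn [-0.0022 -0.0007  0.0021]
[-0.08862807 -0.01082003 -0.01956558] -0.04887797171249986 78.55975985527039
```

Turned about 72° with no stop. Lifting gently.

jog_arm:
  increments:
    - [[0,0,-0.006,0,0,0,255],[0,0,-0.01,0,0,0,255],[0,0,-0.01,0,0,0,255],[0,0,-0.01,0,0,0,255],[0,0,0,0,0,0,255]]

```text
clock: 24.9
tcp_pos: [0.5197, -0.1251, 0.0773]
orientation: [0.001, -0.554, 0.833, -0.001]
wrist_force: [0.1, -0.3, -1.6]
finger_gap: 0.0121
grip_force: 78.5
```

jog_arm:
  increments:
    - [[0,0,-0.04,0,0,0,255],[0,0,-0.05,0,0,0,255],[0,0,-0.06,0,0,0,255],[0,0,-0.06,0,0,0,255],[0,0,-0.06,0,0,0,255],[0,0,-0.04,0,0,0,255],[0,0,-0.02,0,0,0,255],[0,0,0,0,0,0,255],[0,0,0,0,0,0,255],[0,0,0,0,0,0,255],[0,0,0,0,0,0,255]]

```text
clock: 26.0
tcp_pos: [0.5188, -0.1248, 0.1586]
orientation: [0.0, -0.554, 0.832, 0.0]
wrist_force: [-0.0, 0.0, -1.5]
finger_gap: 0.0118
grip_force: 78.5
```

```bash
python3 - <<'E'
from h import *
todo((.5197,-.1251,.067),177.7)
a,b=cam("side"),cam("scene")
t=env.get_state()["tcp_pos"]; 
for n,r in(("side",a),("scene",b)):
  for k in("cap_grip","pin_head"):
    print(k,n,[(np.round(d["uv"]).tolist(),round(d["conf"],2)) for d in spotter.landmark_of(k,n)][:3],"exp",proj(r,(.5188,-.1255,t[2]+.036) if k=="cap_grip" else (.5308,.0114,.080)).round())
E
```

```text
t 26.0 tcp [ 0.5188 -0.1248  0.1586] F [-0.   0.  -1.5] gap 0.011843383428044807 j [-0.39  0.25 -0.14  1.18  0.   -1.56]
turn [2.000e-04 2.000e-04 3.867e-01] deg [ 0.   0.  69.6] shift before turn [-2.000e-04 -3.900e-03  3.662e-01] shift after turn [-0.0038 -0.0009  0.3662]
cap_grip side [([374.0, 182.0], 0.94)] exp [373. 183.]
pin_head side [([322.0, 257.0], 0.77), ([349.0, 348.0], 0.71), ([387.0, 194.0], 0.53)] exp [320. 257.]
cap_grip scene [([316.0, 195.0], 0.81)] exp [312. 194.]
pin_head scene [([407.0, 280.0], 0.76), ([338.0, 263.0], 0.49)] exp [340. 264.]
```

The cap is lifted about 9 cm and held level, and the pin is seated. Handing in.

```bash
python3 -c "
from workcell import ticket
print(ticket.hand_in())"
```

```text
the job is handed in; nothing more can be done
None
```

I handed in the job at 26 s, with no verdict returned: the pin is seated in the bracket, and the cap came free counter-clockwise seen from above and is held level about 9 cm above its seat. The tin, jar and carton were not approached, but I didn't measure them again at the end; the look-alike pin seems to have been displaced along the way, probably knocked over.

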